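Slide the sample tray home until it drops into its notches

ROBOT

A 6-joint arm with a two-finger parallel gripper is mounted at the origin on the work surface. World frame = base frame: x ahead of the robot, y to its left, z up, the work surface at z = 0. Lengths are in m, angles in degrees, forces in N, time in s.
With the tool pointing down it reaches from about 0.35 to 0.875 m from the base axis. Payload 4.2 kg.
Tool frame: the origin (TCP) lies midway between the tips of the shut fingers; the grasp point (between the pads) lies 19 mm behind it; z points along the fingers, x is the direction in which the jaws open and shut, and the axes are right-handed (so a half turn about z gives the same grasp; the last joint's range is limited). The gripper opens to 87 mm and grips with 3 to 60 N. Pads are 19 mm wide; open, the fingers measure 117 mm over their backs; the gripper's body (75 mm by 190 mm) begins 51 mm behind the grasp point.
Start: joints at [87.926, 22.042, 0.453, 0, -68.411, -14.817], TCP at [0.182, 0.598, 0.189] pointing down, gripper open.
Joint ranges: [-179.83, 179.83], [-69.29, 118.12], [-61.27, 80.66], [-181.25, 117.63], [-171.15, -9.14], [-177.46, 177.46]. Speed limits (degrees/s): [159.86, 159.86, 180, 180, 180, 180].

INTERFACE

Orientations are given as a 3x3 rotation matrix whose columns are the frame's x, y, z axes.
In Python, from station import sense, capture, finish_job, find_in gives the robot as it stands.
- The arm moves only by the shell command python3 -m creep 'ROWS'. ROWS is JSON, a list of rows, each a list of 7 numbers: the shift along the tool's x, y, z in mm, then the turn, a rotation vector about the tool's x, y, z in degrees, then the opening, from 0 (shut) to 1 (fully open). A call has exactly 10 rows; each row shifts and turns the commanded pose from where the row before left it, along the tool's axes as they then stand; what a row does not reach is not made up. A row lasts 1/8 s, in which the tool goes at most 62.5 mm and 10.7 degrees, less where a joint would pass 70% of its speed; a pose out of reach is approached as far as the arm can. A call with a gripper value outside its range is refused whole. The fingers move at their own pace and stop on an object; the grip force is fixed at half the most. Time passes only in rows, so rows that do not move let the fingers close, or fill a call up. It gives the time, the measured TCP pose, the force and the opening at its end, in the units of the state.
- sense(): the state, without advancing time (a new reading comes with each control period).
- capture(name): name is "scene" or "top"; returns a dict with "color" (400x640x3 uint8, blue, green, red), "vertical_fov" (degrees; the focal length in pixels is half the picture's height over the tangent of half this angle, whatever the lens; pixels are square), "cx", "cy" (the principal point, pixels), "R" (3x3) and "t" (3): a world point X has camera coordinates R X + t. Camera axes: x right, y down, z forward; pixel columns grow to the right and rows downward; lengths in m; the calibration is good to about 2 mm. A picture is of the moment at which its call begins. There is no depth.
- finish_job(): hands the job in, once; it reports no verdict.
Trained networks look in the newest picture that a camera, given by its name, has taken for a name from the list of things; names that differ only in an ending like _2 or _b are one class to them, and where a whole thing is asked for, a point or a joint stands for the part that bears it (a point fixed in the world has none). Each returns a list of dicts, best first, with "p" (0 to 1); they miss things now and then, are a little off and sometimes report something else, mostly with a low value. They report only what shows in the picture. A call takes as long as a camera call. They do not tell look-alikes from the thing itself.
- find_in(camera, name): "xy" ([column, row] in pixels, amid what is visible of it).
The state is a dict: "time_s": time; "joints": joint angles; "joint_velocities": joint speeds; "effort": joint torques, N m; "tcp_pos": TCP position; "ee_rot": TCP orientation; "wrist_force": force on the tool from outside, world axes, zero at the start; "moment": the same for the moment, N m; "gripper_width": opening from 0.0 (shut) to 1.0 (fully open).
Only numpy, scipy, OpenCV 4.12 (cv2) and the standard library are available. Lean on these libraries where they do the work, as an engineer would, in place of code of your own. Each camera call takes 0.05 s, during which the arm holds its last target. There are 200 camera calls.

TASK

Push the white sample tray along the rails of the docking station with the fingertips, against the upright plate at its trailing end, until you feel it drop fully into the locating notches, then take the hand away. Only push it, never lift or tip it; do not touch the orange rack of tubes on it, and leave the bottle, beaker and box beside the station where they stand.

Things in the scene. Friction and masses are not known exactly. Their poses are not given: they have to be found in the camera images.
- dock: Docking station fixed to the bench: grey base 440 x 150 x 12 mm, two aluminium rails, grey reader housing at the far end. Origin on the bench, below the middle of a seated tray. x along the rails towards the housing (push direction; roughly from the robot's right to its left), y across, z up. Side guides, inner faces y = +-56.5 mm, tops 54 mm above the bench, keep the tray in line.
- dock_seat (a point): Where the tray's origin lies once seated: 40 mm above the dock's origin, level with the rail tops, axes as the dock. Rails at y = +-40 mm, 14 mm wide, x = -210 to +142 mm. Each has two notches 15 mm long, 10 mm deep, centred at x = -62 and +62 mm. The housing's face is at x = +160 mm, its top 34 mm above this point.
- tray: White tray loose on the rails, about 0.5 kg (varies); pushing takes about 2 to 5 N. Slab 180 (x) x 110 x 12 mm; origin at the middle of its underside, axes as the dock. Two cleats below at x = +-62 mm, 12 mm long, 7 mm deep, ride on the rails: underside 47 mm above the bench, 45 to 105 mm short of its seat. At the notches it drops 7 mm and stops against their walls (1.5 mm play). Too fast, it may jump them.
- tray_push_face (a point): The spot to push: middle of the tray's flat trailing (-x) face, on the centre line, 90 mm behind the tray's origin, 24 mm above the slab's underside. The face is 60 mm wide, from the underside to 47 mm above it: slab and upright push plate (12 mm thick, 35 mm above the slab). There is free room behind it.
- tube_rack: Orange rack with twelve capped sample tubes, fixed on the tray's leading half: 70 (x) x 90 (y) mm, 46 mm tall with its tubes; origin at the middle of its underside, 45 mm ahead (+x) of the tray's middle on the slab top. Not to be touched.
- reagent_bottle: Amber bottle, 60 mm diameter, 115 mm tall, standing beside the dock; origin at the centre of its underside. Bystander.
- beaker: Clear plastic beaker, 68 mm across, 85 mm tall, standing beside the dock; origin at the centre of its underside. Bystander.
- tip_box: Blue box with a white lid, 85 x 120 mm, 60 mm tall, standing beside the dock; origin at the centre of its underside. Bystander.
Things that resemble listed ones, but are neither listed nor needed, are in the scene too. Leave any purple look-alike of the tray alone.

How it is judged (in metres and radians):
At the end, for the whole second after the job is handed in: The tray lies at rest in both pairs of notches: its origin within 4 mm of the dock's origin along and across the rails, its underside 37 to 42 mm above the bench, level within 0.02 rad and in line within 0.04 rad; the hand is clear (x of tray in the frame of dock between -0.004 and 0.004 m and y of tray in the frame of dock between -0.004 and 0.004 m and z of tray in the frame of dock between 0.037 and 0.042 m and angle between tray's own z axis and vertical below 0.02 rad and angle between the x axis of tray and the x axis of dock, either way round below 0.04 rad and linear speed of tray below 0.01 m/s); the robot touches nothing.
It fails at once if the tray is lifted off its rails (underside more than 57 mm above the bench at its middle) (z of tray in the frame of dock above 0.057 m).
It fails at once if the tray is tipped by more than 0.15 rad (angle between tray's own z axis and vertical above 0.15 rad).
It fails at once if the hand touches the tube rack with more than 1 N (contact force between any of the fingers, the arm and tube_rack above 1 N).
It fails at once if the bottle, beaker or box is moved more than 20 mm or tipped more than 0.3 rad ((distance of reagent_bottle from where it was at the start of the episode above 0.02 m or angle between reagent_bottle's own z axis and vertical above 0.3 rad) or (distance of beaker from where it was at the start of the episode above 0.02 m or angle between beaker's own z axis and vertical above 0.3 rad) or (distance of tip_box from where it was at the start of the episode above 0.02 m or angle between tip_box's own z axis and vertical above 0.3 rad)).
It also fails if it takes over 35 s, if anything falls off the work surface, if the arm or the gripper's body presses on something with over 40 N, if the wrist force passes 120 N, or if a joint passes its speed limit or range.

## Working session

There is one attempt and no reset: what is moved stays moved. The work goes in short steps, Python scripts to look and compute and a shell command to move; the robot and the scene stay as the last step left them, time stands still between calls to the robot, and variables do not carry over. Pictures are saved under pics/ and viewed, about 8 in all and at most 12, crops included, and the job is handed in when it is done.

```bash
mkdir -p pics
cat > h.py <<'E'
import numpy as np,cv2
from station import sense,capture,finish_job,find_in
def cam(c):
    f=200/np.tan(np.radians(c["vertical_fov"])/2)
    return f,np.array(c["R"]),np.array(c["t"]),c["cx"],c["cy"]
def proj(c,X):
    f,R,t,cx,cy=cam(c);p=R@np.array(X)+t;return np.array([cx+f*p[0]/p[2],cy+f*p[1]/p[2]])
def ray(c,uv):
    f,R,t,cx,cy=cam(c);d=R.T@np.array([(uv[0]-cx)/f,(uv[1]-cy)/f,1]);return -R.T@t,d
def atz(c,uv,z):
    o,d=ray(c,uv);return o+d*(z-o[2])/d[2]
def tri(c1,u1,c2,u2):
    o1,d1=ray(c1,u1);o2,d2=ray(c2,u2);s=np.linalg.lstsq(np.c_[d1,-d2],o2-o1,rcond=None)[0]
    a,b=o1+d1*s[0],o2+d2*s[1];return (a+b)/2,np.linalg.norm(a-b)
E
python3 - <<'E'
from h import *
import json
s=sense();print({k:np.round(v,3).tolist() for k,v in s.items()})
C={}
for n in("scene","top"):
    c=C[n]=capture(n);cv2.imwrite(f"pics/{n}1.png",c["color"])
    f,R,t,cx,cy=cam(c);print(n,f,cx,cy,np.round(-R.T@t,3),np.round(R,2).tolist(), c.keys())
for k in["dock","tray","tray_push_face","tube_rack","reagent_bottle","beaker","tip_box"]:
  for n in C:
    print(k,n,[(np.round(d["xy"]).tolist(),round(d["p"],2)) for d in find_in(n,k)[:4]])
E
```

```text
{'time_s': 0.0, 'joints': [87.927, 22.089, 0.38, -0.028, -68.411, -14.818], 'joint_velocities': [-0.026, -0.03, -0.02, 0.016, -0.039, -0.042], 'effort': [0.0, -39.067, 18.74, 4.22, 0.011, -0.0], 'tcp_pos': [0.181, 0.597, 0.188], 'ee_rot': [[-0.291, -0.957, -0.001], [-0.957, 0.291, -0.002], [0.002, -0.0, -1.0]], 'wrist_force': [0.252, 0.595, 0.751], 'moment': [-0.012, 0.045, -0.025], 'gripper_width': 1.003}
scene 384.11846829353647 310.72863254653095 192.77504214065218 [1.189 0.142 0.826] [[-0.36, 0.93, 0.01], [0.68, 0.27, -0.68], [-0.64, -0.24, -0.73]] dict_keys(['color', 'vertical_fov', 'cx', 'cy', 'R', 't'])
top 469.2260869948573 326.52162881401387 206.55091008165655 [ 0.348 -0.121  1.372] [[-0.01, -1.0, -0.01], [-0.99, 0.01, -0.14], [0.14, 0.01, -0.99]] dict_keys(['color', 'vertical_fov', 'cx', 'cy', 'R', 't'])
dock scene [([370.0, 223.0], 0.58)]
dock top [([275.0, 208.0], 0.85)]
tray scene [([214.0, 164.0], 0.81), ([312.0, 192.0], 0.62)]
tray top [([437.0, 230.0], 0.96), ([328.0, 214.0], 0.65)]
tray_push_face scene [([219.0, 162.0], 0.77), ([316.0, 193.0], 0.56)]
tray_push_face top [([441.0, 227.0], 0.83), ([327.0, 213.0], 0.78)]
tube_rack scene [([205.0, 154.0], 0.72)]
tube_rack top [([310.0, 210.0], 0.93), ([454.0, 227.0], 0.8)]
reagent_bottle scene [([392.0, 189.0], 0.81), ([354.0, 172.0], 0.23)]
reagent_bottle top [([258.0, 250.0], 0.79), ([324.0, 213.0], 0.52)]
beaker scene [([309.0, 236.0], 0.58), ([323.0, 193.0], 0.47)]
beaker top [([310.0, 162.0], 0.62), ([310.0, 208.0], 0.31)]
tip_box scene [([356.0, 172.0], 0.94)]
tip_box top [([300.0, 263.0], 0.76)]
```

View pics/scene1.png

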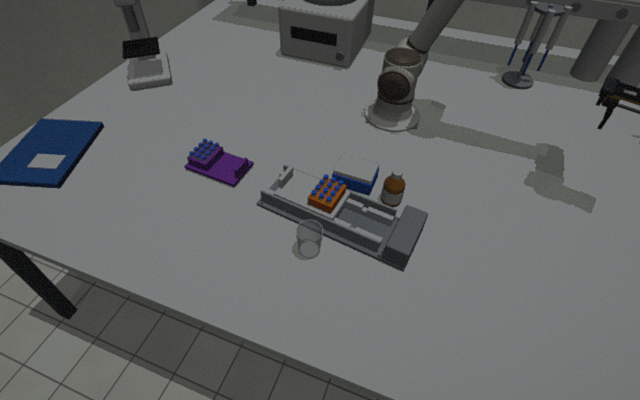

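View pics/top1.png

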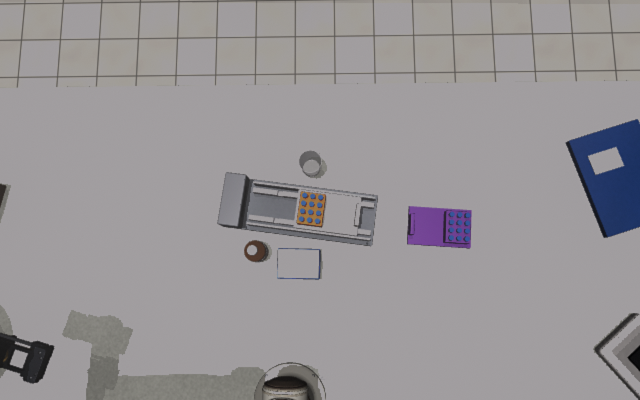

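The white tray carries the orange rack and sits on the dock: top (330,212), scene (312,192). The purple look-alike is off the dock: top (437,228), scene (218,162). The white tray fits the description, so I'll confirm it in an enlarged crop, which also serves for measuring.

Run:
```python
import cv2,numpy as np
a=cv2.imread("pics/top1.png")[165:285,215:385];b=cv2.imread("pics/scene1.png")[150:270,255:435]
cv2.imwrite("pics/ct.png",cv2.resize(a,None,fx=4.7,fy=4.7,interpolation=cv2.INTER_CUBIC))
cv2.imwrite("pics/cs.png",cv2.resize(b,None,fx=4.4,fy=4.4,interpolation=cv2.INTER_CUBIC))
```

```text
(no output)
```

View pics/ct.png

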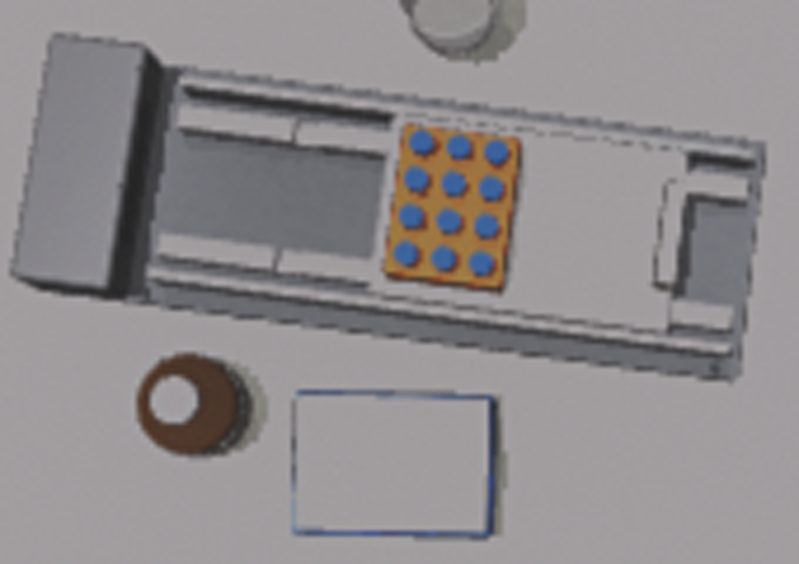

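View pics/cs.png

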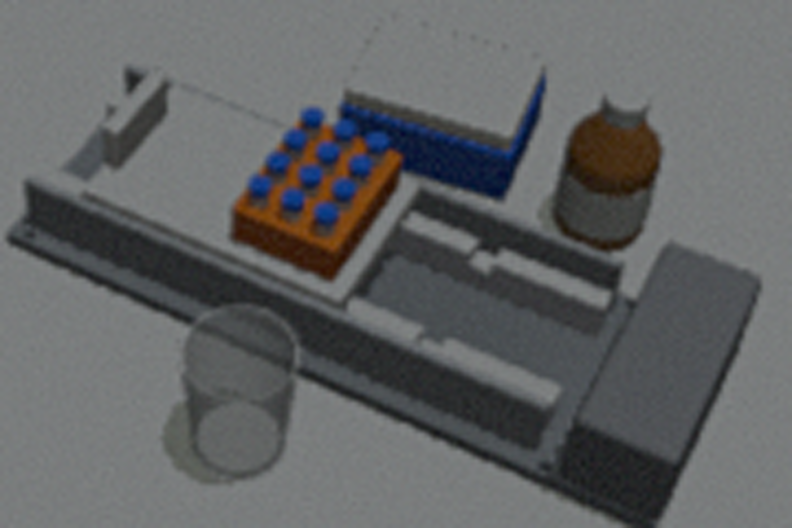

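The crop confirms it: the white tray with the orange rack is on the rails, its push plate at the trailing end (ct ≈(672,235), cs ≈(135,100)). The notches show at ct (297,132)/(276,260). Next I'll fit the dock pose and tray offset from features in both views.

```bash
cat > fit.py <<'E'
from h import *
from scipy.optimize import least_squares
T=[(143,45,.16,-.075,.074,0),(113,290,.16,.075,.074,0),(296,132,.062,-.04,.04,0),(277,260,.062,.04,.04,0),
(393,115,.09,-.055,.059,1),(370,288,.09,.055,.059,1),(690,180,-.09,-.03,.094,1),(678,290,-.09,.03,.094,1)]
S=[(573,425,.16,-.075,.074,0),(672,245,.16,.075,.074,0),(335,300,.09,-.055,.059,1),(425,187,.09,.055,.059,1),
(106,106,-.09,-.03,.094,1),(150,67,-.09,.03,.094,1),(485,262,.062,.04,.04,0),(432,342,.062,-.04,.04,0)]
ct,cs=capture("top"),capture("scene")
def W(p,x,y,z,k):
    x=x+k*p[3];a=p[2];return [p[0]+x*np.cos(a)-y*np.sin(a),p[1]+x*np.sin(a)+y*np.cos(a),z]
def res(p):
    r=[]
    for c,L,m,ox,oy in((ct,T,4.7,215,165),(cs,S,4.4,255,150)):
        for u,v,x,y,z,k in L: r.append(proj(c,W(p,x,y,z,k))-[(u+.5)/m+ox-.5,(v+.5)/m+oy-.5])
    return np.concatenate(r)
if __name__=="__main__":
    q=least_squares(res,[.35,-.0,1.6,-.07],loss="soft_l1")
    p=q.x;print(p,np.degrees(p[2]));print(np.round(res(p).reshape(-1,2),1).tolist())
    a,d=tri(ct,np.array([(684,235)])[0]/4.7+[215,165],cs,np.array([128,86.5])/4.4+[255,150]);print("plate top trailing mid tri",a,d,"model",W(p,-.09,0,.094,1))
    for n,t,s,z in(("bottle",(258,250),(392,189),.06),("box",(299,263),(356,172),.05),("beaker",(310,162),(309,236),.04)):
        print(n,tri(ct,t,cs,s))
    s=sense();x=np.array([np.cos(p[2]),np.sin(p[2])]);print("push pt",W(p,-.09,0,.071,1),"dir",x,"tcp",s["tcp_pos"])
E
python3 fit.py
```

```text
[ 0.52978267 -0.02576478  1.42110519 -0.08477636] 81.42332972077804
[[0.4, -0.8], [-2.1, -0.6], [1.4, -0.5], [1.2, -0.4], [0.6, -0.4], [-0.3, 0.9], [-0.2, 1.3], [-0.5, -0.6], [0.4, -0.7], [0.0, -0.8], [0.6, 0.4], [-1.1, -0.8], [-1.4, 3.8], [0.5, -0.4], [1.1, -1.8], [0.3, 0.3]]
plate top trailing mid tri [ 0.50239499 -0.19875671  0.09742295] 0.0035019813213596875 model [np.float64(0.5037177926151465), np.float64(-0.1985866491907425), 0.094]
bottle (array([0.41230232, 0.08954921, 0.0459527 ]), np.float64(0.004267169126104664))
box (array([ 0.37495366, -0.02589257,  0.03701917]), np.float64(0.003800136676490456))
beaker (array([ 0.66128711, -0.06073484,  0.06211123]), np.float64(0.0007740505812728081))
push pt [np.float64(0.5037177926151465), np.float64(-0.1985866491907425), 0.071] dir [0.14913273 0.98881719] tcp [0.18153783 0.59803251 0.18867699]
```

Measured: dock yaw is 81.4° and the tray is about 85 mm short, within the stated 45–105. The plate top triangulates to z=0.097 against 0.094 given. First I'll turn the tool so its y axis lies along the push direction, and shut the fingers.

```bash
python3 -m creep '[[0,0,0,0,0,10.2,0],[0,0,0,0,0,10.2,0],[0,0,0,0,0,10.2,0],[0,0,0,0,0,10.2,0],[0,0,0,0,0,10.2,0],[0,0,0,0,0,10.2,0],[0,0,0,0,0,10.2,0],[0,0,0,0,0,10.3,0],[0,0,0,0,0,0,0],[0,0,0,0,0,0,0]]'
python3 -m creep '[[-35,-35,0,0,0,0,0],[-35,-35,0,0,0,0,0],[-35,-35,0,0,0,0,0],[-35,-35,0,0,0,0,0],[-35,-35,0,0,0,0,0],[-35,-35,0,0,0,0,0],[-35,-35,0,0,0,0,0],[-35,-35,0,0,0,0,0],[-35,-35,0,0,0,0,0],[-35,-35,0,0,0,0,0]]'
cat > rel.py <<'E'
from h import *
P=[.5298,-.0258,1.4211]
s=sense();d=s["tcp_pos"][:2]-np.array(P[:2]);c,n=np.cos(P[2]),np.sin(P[2])
R=np.array(s["ee_rot"]);print("t",s["time_s"],"dock mm",np.round([1e3*(d@[c,n]),1e3*(d@[-n,c]),1e3*s["tcp_pos"][2]],1),"yaw err",np.degrees(np.arctan2(R[1,1],R[0,1])-P[2]),"zaxis",np.round(R[:,2],3),"F",np.round([s["wrist_force"][:2]@[c,n],s["wrist_force"][:2]@[-n,c],s["wrist_force"][2]],1),"w",s["gripper_width"])
E
python3 rel.py
```

```text
time_s: 2.15
tcp_pos: [0.1816, 0.598, 0.1887]
ee_rot: [[-0.989, 0.147, 0.0], [0.147, 0.989, 0.0], [-0.0, 0.0, -1.0]]
wrist_force: [-0.5, 0.3, 0.1]
gripper_width: 0.014
time_s: 3.4
tcp_pos: [0.4763, 0.1983, 0.189]
ee_rot: [[-0.989, 0.147, 0.001], [0.147, 0.989, 0.0], [-0.001, 0.001, -1.0]]
wrist_force: [-0.4, 0.8, -0.3]
gripper_width: 0.009
t 3.4 dock mm [213.7  86.4 189. ] yaw err 0.11913463196358541 zaxis [ 0.001  0.    -1.   ] F [ 0.8  0.5 -0.3] w 0.009073451184856439
```

Next: move 430 mm back and 86 mm across at this height, so the hand ends behind the tray.

```bash
python3 -m creep '[[-8.6,-43,0,0,0,0,0],[-8.6,-43,0,0,0,0,0],[-8.6,-43,0,0,0,0,0],[-8.6,-43,0,0,0,0,0],[-8.6,-43,0,0,0,0,0],[-8.6,-43,0,0,0,0,0],[-8.6,-43,0,0,0,0,0],[-8.6,-43,0,0,0,0,0],[-8.6,-43,0,0,0,0,0],[-8.6,-43,0,0,0,0,0]]'
python3 rel.py
python3 - <<'E'
from h import *
c=capture("top");a=c["color"][150:290,215:445];cv2.imwrite("pics/t2.png",cv2.resize(a,None,fx=3.4,fy=3.4,interpolation=cv2.INTER_CUBIC))
c=capture("scene");a=c["color"][110:270,235:435];cv2.imwrite("pics/s2.png",cv2.resize(a,None,fx=3.7,fy=3.7,interpolation=cv2.INTER_CUBIC))
E
```

```text
time_s: 4.65
tcp_pos: [0.4962, -0.2398, 0.1889]
ee_rot: [[-0.989, 0.147, 0.001], [0.147, 0.989, -0.0], [-0.001, -0.0, -1.0]]
wrist_force: [-0.0, 1.0, 0.9]
gripper_width: 0.007
t 4.65 dock mm [-216.6    1.3  188.9] yaw err 0.11152622286704822 zaxis [ 0.001 -0.    -1.   ] F [0.9 0.2 0.9] w 0.0070701534413840274
```

View pics/s2.png

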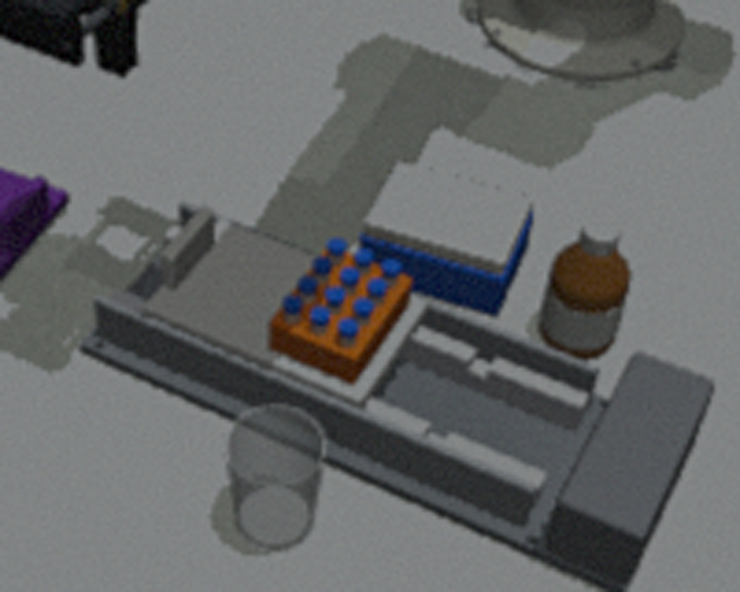

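The view shows the shut fingers at about (115,65), behind and above the push plate (190,240), with the tray undisturbed. I'll lower 131 mm, then approach slowly.

```bash
python3 -m creep '[[0,0,15,0,0,0,0],[0,0,15,0,0,0,0],[0,0,15,0,0,0,0],[0,0,15,0,0,0,0],[0,0,15,0,0,0,0],[0,0,15,0,0,0,0],[0,0,15,0,0,0,0],[0,0,15,0,0,0,0],[0,0,11,0,0,0,0],[-1,0,0,0,0,0,0]]'
python3 rel.py
python3 -m creep '[[0,2.5,0,0,0,0,0],[0,2.5,0,0,0,0,0],[0,2.5,0,0,0,0,0],[0,2.5,0,0,0,0,0],[0,2.5,0,0,0,0,0],[0,2.5,0,0,0,0,0],[0,2.5,0,0,0,0,0],[0,2.5,0,0,0,0,0],[0,2.5,0,0,0,0,0],[0,2.5,0,0,0,0,0]]'
python3 rel.py
python3 - <<'E'
from h import *
c=capture("scene");a=c["color"][140:260,245:425];cv2.imwrite("pics/s3.png",cv2.resize(a,None,fx=4,fy=4,interpolation=cv2.INTER_CUBIC))
E
```

```text
time_s: 6.0
tcp_pos: [0.4965, -0.2384, 0.0566]
ee_rot: [[-0.989, 0.15, -0.002], [0.15, 0.989, 0.0], [0.002, 0.0, -1.0]]
wrist_force: [-0.1, -0.0, 0.4]
gripper_width: 0.007
t 6.0 dock mm [-215.2    1.2   56.6] yaw err -0.02267666901504148 zaxis [-0.002  0.    -1.   ] F [-0.1  0.1  0.4] w 0.007299389492521272
time_s: 7.25
tcp_pos: [0.5009, -0.2136, 0.0576]
ee_rot: [[-0.989, 0.149, -0.0], [0.149, 0.989, -0.0], [0.0, -0.0, -1.0]]
wrist_force: [0.3, 0.1, -0.3]
gripper_width: 0.006
t 7.25 dock mm [-190.     0.6   57.6] yaw err -0.013745895746330731 zaxis [-0. -0. -1.] F [ 0.2 -0.3 -0.3] w 0.00610529469765295
```

View pics/s3.png

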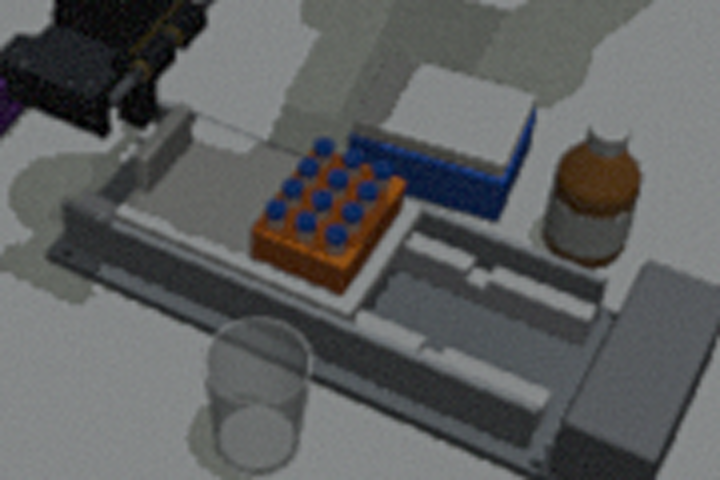

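The fingers at about (140,115) are just behind the plate (165,150), with no force yet. I'll push slowly at 24 mm/s.

```bash
python3 -m creep '[[0,3,0,0,0,0,0],[0,3,0,0,0,0,0],[0,3,0,0,0,0,0],[0,3,0,0,0,0,0],[0,3,0,0,0,0,0],[0,3,0,0,0,0,0],[0,3,0,0,0,0,0],[0,3,0,0,0,0,0],[0,3,0,0,0,0,0],[0,3,0,0,0,0,0]]'
python3 rel.py
python3 -m creep '[[0,3,0,0,0,0,0],[0,3,0,0,0,0,0],[0,3,0,0,0,0,0],[0,3,0,0,0,0,0],[0,3,0,0,0,0,0],[0,3,0,0,0,0,0],[0,3,0,0,0,0,0],[0,3,0,0,0,0,0],[0,3,0,0,0,0,0],[0,3,0,0,0,0,0]]'
python3 rel.py
python3 - <<'E'
from h import *
c=capture("scene");a=c["color"][140:260,245:425];cv2.imwrite("pics/s4.png",cv2.resize(a,None,fx=4,fy=4,interpolation=cv2.INTER_CUBIC))
E
```

```text
time_s: 8.55
tcp_pos: [0.5054, -0.1839, 0.0577]
ee_rot: [[-0.989, 0.149, 0.0], [0.149, 0.989, -0.0], [-0.0, -0.0, -1.0]]
wrist_force: [-0.8, -3.0, -0.2]
gripper_width: 0.003
t 8.55 dock mm [-160.     0.6   57.7] yaw err -0.010757468484931698 zaxis [ 0. -0. -1.] F [-3.1  0.4 -0.2] w 0.002952673335881307
time_s: 9.8
tcp_pos: [0.5098, -0.1543, 0.0576]
ee_rot: [[-0.989, 0.149, -0.0], [0.149, 0.989, 0.0], [0.0, 0.0, -1.0]]
wrist_force: [-0.0, -3.2, -0.5]
gripper_width: 0.006
t 9.8 dock mm [-130.     0.6   57.6] yaw err -0.017103070906325908 zaxis [-0.  0. -1.] F [-3.2 -0.4 -0.5] w 0.006059848515734955
```

View pics/s4.png

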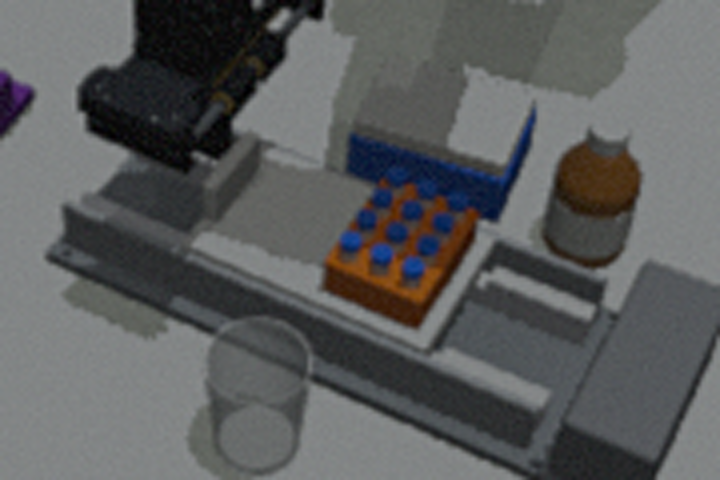

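The tray slides along in line under about 3 N, and the fingers are well clear of the rack. About 30 mm remain: 18 mm at 16 mm/s, then short readings for the drop.

```bash
python3 -m creep '[[0,2,0,0,0,0,0],[0,2,0,0,0,0,0],[0,2,0,0,0,0,0],[0,2,0,0,0,0,0],[0,2,0,0,0,0,0],[0,2,0,0,0,0,0],[0,2,0,0,0,0,0],[0,2,0,0,0,0,0],[0,1,0,0,0,0,0],[0,1,0,0,0,0,0]]'
python3 rel.py
python3 -m creep '[[0,1,0,0,0,0,0],[0,1,0,0,0,0,0],[0,1,0,0,0,0,0],[0,1,0,0,0,0,0],[0,1,0,0,0,0,0],[0,1,0,0,0,0,0],[0,0.5,0,0,0,0,0],[0,0.5,0,0,0,0,0],[0,0.5,0,0,0,0,0],[0,0.5,0,0,0,0,0]]'
python3 rel.py
```

```text
time_s: 11.1
tcp_pos: [0.5125, -0.1366, 0.0576]
ee_rot: [[-0.989, 0.149, -0.0], [0.149, 0.989, -0.0], [0.0, -0.0, -1.0]]
wrist_force: [-0.4, -3.3, -0.4]
gripper_width: 0.006
t 11.1 dock mm [-112.1    0.6   57.6] yaw err -0.012183197902908637 zaxis [-0. -0. -1.] F [-3.3 -0.  -0.4] w 0.005668172926747077
time_s: 12.35
tcp_pos: [0.5141, -0.1283, 0.0577]
ee_rot: [[-0.989, 0.149, 0.001], [0.149, 0.989, 0.0], [-0.001, 0.0, -1.0]]
wrist_force: [0.5, 1.0, -0.0]
gripper_width: 0.005
t 12.35 dock mm [-103.7    0.2   57.7] yaw err -0.003494525520339144 zaxis [ 0.001  0.    -1.   ] F [ 1.  -0.3 -0. ] w 0.005138526140457992
```

The force fell to zero, so the tray has probably dropped. A few more gentle millimetres should meet the notch wall.

```bash
python3 -m creep '[[0,0.4,0,0,0,0,0],[0,0.4,0,0,0,0,0],[0,0.4,0,0,0,0,0],[0,0.4,0,0,0,0,0],[0,0.4,0,0,0,0,0],[0,0,0,0,0,0,0],[0,0,0,0,0,0,0],[0,0,0,0,0,0,0],[0,0,0,0,0,0,0],[0,0,0,0,0,0,0]]'
python3 rel.py
python3 - <<'E'
from h import *
c=capture("scene");a=c["color"][140:260,245:425];cv2.imwrite("pics/s5.png",cv2.resize(a,None,fx=4,fy=4,interpolation=cv2.INTER_CUBIC))
E
```

```text
time_s: 13.6
tcp_pos: [0.514, -0.1268, 0.0577]
ee_rot: [[-0.989, 0.149, 0.0], [0.149, 0.989, 0.0], [-0.0, 0.0, -1.0]]
wrist_force: [-0.5, -0.7, 0.3]
gripper_width: 0.009
t 13.6 dock mm [-102.2    0.5   57.7] yaw err -0.0148914996032475 zaxis [ 0.  0. -1.] F [-0.7  0.4  0.3] w 0.008913583147039515
```

View pics/s5.png

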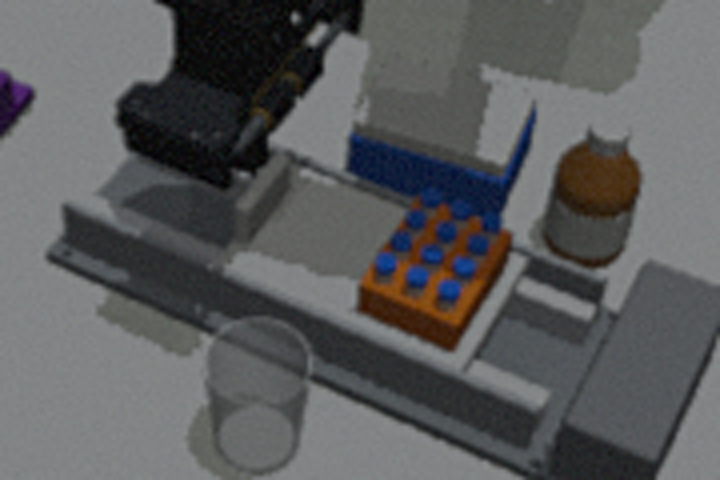

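The slab now looks about level with the guide tops, where it stood proud before. I'll nudge on gently to feel for the stop.

```bash
python3 -m creep '[[0,0.3,0,0,0,0,0],[0,0.3,0,0,0,0,0],[0,0.3,0,0,0,0,0],[0,0.3,0,0,0,0,0],[0,0.3,0,0,0,0,0],[0,0,0,0,0,0,0],[0,0,0,0,0,0,0],[0,0,0,0,0,0,0],[0,0,0,0,0,0,0],[0,0,0,0,0,0,0]]'
python3 rel.py
```

```text
time_s: 14.9
tcp_pos: [0.5142, -0.1253, 0.0576]
ee_rot: [[-0.989, 0.149, -0.0], [0.149, 0.989, -0.0], [0.0, -0.0, -1.0]]
wrist_force: [-0.1, -0.3, -0.4]
gripper_width: 0.004
t 14.9 dock mm [-100.7    0.6   57.6] yaw err -0.016811529485700253 zaxis [-0. -0. -1.] F [-0.3  0.1 -0.4] w 0.004146425960455757
```

```bash
python3 -m creep '[[0,0.3,0,0,0,0,0],[0,0.3,0,0,0,0,0],[0,0.3,0,0,0,0,0],[0,0.3,0,0,0,0,0],[0,0.3,0,0,0,0,0],[0,0,0,0,0,0,0],[0,0,0,0,0,0,0],[0,0,0,0,0,0,0],[0,0,0,0,0,0,0],[0,0,0,0,0,0,0]]'
python3 rel.py
```

```text
time_s: 16.15
tcp_pos: [0.5145, -0.1238, 0.0576]
ee_rot: [[-0.989, 0.149, -0.0], [0.149, 0.989, 0.0], [0.0, 0.0, -1.0]]
wrist_force: [-0.2, -0.1, -0.3]
gripper_width: 0.007
t 16.15 dock mm [-99.2   0.5  57.6] yaw err -0.015005807159442955 zaxis [-0.  0. -1.] F [-0.1  0.2 -0.3] w 0.007430689878320602
```

```bash
python3 -m creep '[[0,0.3,0,0,0,0,0],[0,0.3,0,0,0,0,0],[0,0.3,0,0,0,0,0],[0,0.3,0,0,0,0,0],[0,0.3,0,0,0,0,0],[0,0,0,0,0,0,0],[0,0,0,0,0,0,0],[0,0,0,0,0,0,0],[0,0,0,0,0,0,0],[0,0,0,0,0,0,0]]'
python3 rel.py
```

```text
time_s: 17.4
tcp_pos: [0.5147, -0.1223, 0.0577]
ee_rot: [[-0.989, 0.149, 0.0], [0.149, 0.989, 0.0], [-0.0, 0.0, -1.0]]
wrist_force: [0.1, -0.2, -0.4]
gripper_width: 0.002
t 17.4 dock mm [-97.7   0.5  57.7] yaw err -0.015077322115011834 zaxis [ 0.  0. -1.] F [-0.2 -0.1 -0.4] w 0.0020892826036077662
```

Still no contact, so I'll look at both views in one composite.

Run:
```python
from h import *
P=[.5298,-.0258,1.4211]
a=capture("scene");b=capture("top")
A=cv2.resize(a["color"][165:255,285:385],None,fx=6,fy=6,interpolation=cv2.INTER_CUBIC)[:, :]
A=cv2.resize(a["color"][165:250,285:425],None,fx=5.5,fy=5.5,interpolation=cv2.INTER_CUBIC)
cv2.imwrite("pics/s6.png",A)
cv2.imwrite("pics/t6.png",cv2.resize(b["color"][165:265,215:385],None,fx=4.7,fy=4.7,interpolation=cv2.INTER_CUBIC))
def W(x,y,z):
    k=P[2];return [P[0]+x*np.cos(k)-y*np.sin(k),P[1]+x*np.sin(k)+y*np.cos(k),z]
for z,n in((.052,"seated"),(.059,"up")):
  for y in(-.055,.055): print(n,y,np.round((proj(a,W(.09,y,z))-[285,165])*5.5),np.round((proj(b,W(.09,y,z))-[215,165])*4.7))
for y in(-.03,.03): print("plate seated",y,np.round((proj(a,W(-.09,y,.087))-[285,165])*5.5),np.round((proj(b,W(-.09,y,.087))-[215,165])*4.7))
```

```text
seated -0.055 [418. 375.] [257.  94.]
seated 0.055 [513. 219.] [229. 272.]
up -0.055 [420. 366.] [256.  92.]
up 0.055 [515. 209.] [227. 271.]
plate seated -0.03 [106. 142.] [544. 166.]
plate seated 0.03 [168.  66.] [530. 266.]
```

View pics/s6.png

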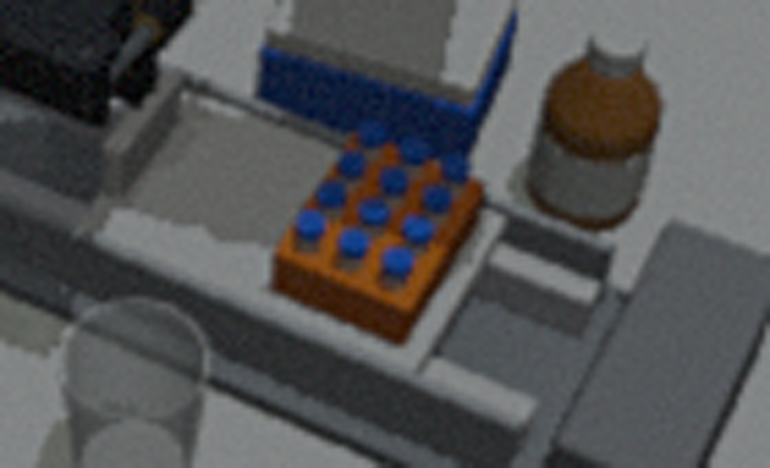

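View pics/t6.png

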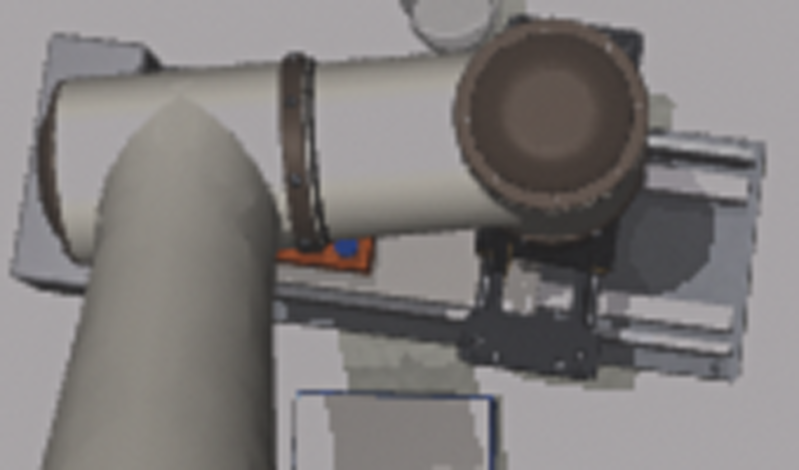

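In the scene view, the slab's leading corners at about (418,372) and (505,212), and the plate corner at about (104,143), lie within about 1.5 px of the seated prediction. The top view is hidden by the arm. The slab no longer stands above the guides. I'll withdraw straight back, then up, and measure again with both views clear.

```bash
python3 -m creep '[[0,-2,0,0,0,0,0],[0,-5,0,0,0,0,0],[0,-8,0,0,0,0,0],[0,-8,0,0,0,0,0],[0,-8,0,0,0,0,0],[0,-8,0,0,0,0,0],[0,-8,0,0,0,0,0],[0,-8,0,0,0,0,0],[0,-8,0,0,0,0,0],[0,-8,0,0,0,0,0]]'
python3 rel.py
python3 -m creep '[[0,-20,-10,0,0,0,0],[0,-20,-15,0,0,0,0],[0,-20,-15,0,0,0,0],[0,-20,-15,0,0,0,0],[0,-20,-15,0,0,0,0],[0,-20,-15,0,0,0,0],[0,-20,-15,0,0,0,0],[0,-20,-15,0,0,0,0],[0,-20,-10,0,0,0,0],[0,0,0,0,0,0,0]]'
python3 rel.py
python3 - <<'E'
from h import *
a=capture("scene")["color"];b=capture("top")["color"]
cv2.imwrite("pics/scene7.png",a);cv2.imwrite("pics/top7.png",b)
A=cv2.resize(a[165:250,285:425],None,fx=5,fy=5,interpolation=cv2.INTER_CUBIC)[:330]
B=cv2.resize(b[170:250,215:385],None,fx=4.1,fy=4.1,interpolation=cv2.INTER_CUBIC)[:270]
o=np.zeros((600,700,3),np.uint8);o[:A.shape[0],:A.shape[1]]=A;o[330:330+B.shape[0],:B.shape[1]]=B[:, :700]
cv2.imwrite("pics/v7.png",o)
E
```

```text
time_s: 18.75
tcp_pos: [0.504, -0.193, 0.0576]
ee_rot: [[-0.989, 0.149, -0.0], [0.149, 0.989, -0.0], [0.0, -0.0, -1.0]]
wrist_force: [0.1, -0.1, 0.5]
gripper_width: 0.003
t 18.75 dock mm [-169.2    0.6   57.6] yaw err -0.011714112657710525 zaxis [-0. -0. -1.] F [-0.1 -0.1  0.5] w 0.0027747976377414524
time_s: 20.0
tcp_pos: [0.4772, -0.3718, 0.1832]
ee_rot: [[-0.989, 0.151, 0.001], [0.151, 0.989, -0.001], [-0.001, -0.001, -1.0]]
wrist_force: [0.2, -1.0, -0.3]
gripper_width: 0.004
t 20.0 dock mm [-350.     0.4  183.2] yaw err -0.11784785985819075 zaxis [ 0.001 -0.001 -1.   ] F [-0.9 -0.3 -0.3] w 0.003728585953245453
```

View pics/v7.png

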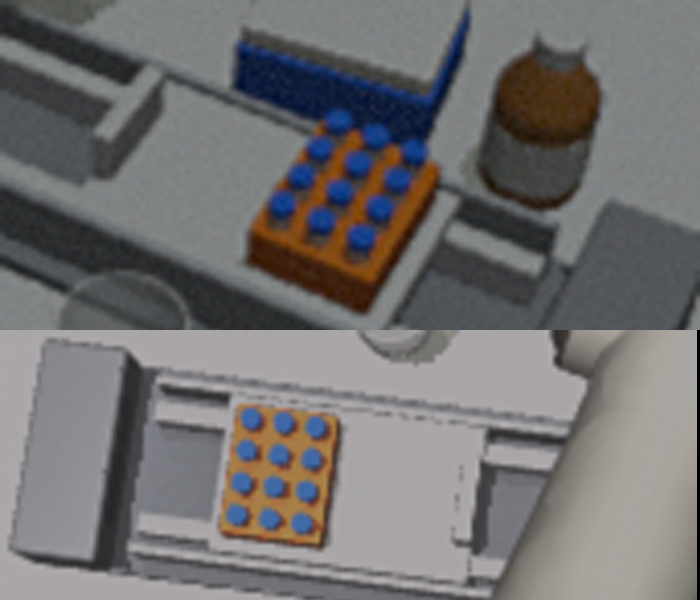

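The rack and both tray ends are visible, and the notches are covered. To measure the travel and the drop, I'll triangulate the blue cap cluster before and after.

Run:
```python
from h import *
P=[.5298,-.0258,1.4211]
C={n:capture(n) for n in("top","scene")}
def caps(f,box,rng):
    im=cv2.imread(f)[box[1]:box[3],box[0]:box[2]].astype(int)
    h=cv2.cvtColor(im.astype(np.uint8),cv2.COLOR_BGR2HSV)
    m=cv2.inRange(h,*rng)
    org=cv2.inRange(h,(5,140,80),(20,255,255))
    k=cv2.dilate(org,np.ones((7,7),np.uint8));m&=k
    v,u=np.nonzero(m);return np.array([u.mean()+box[0],v.mean()+box[1]]),len(u)
r=((100,90,60),(125,255,255))
q=[]
for t,s in(("top1","scene1"),("top7","scene7")):
    a,na=caps(f"pics/{t}.png",(255,180,335,240),r);b,nb=caps(f"pics/{s}.png",(300,165,385,235),r)
    X,e=tri(C["top"],a,C["scene"],b);q.append(X);print(a,na,b,nb,X,e)
d=q[1]-q[0];c,n=np.cos(P[2]),np.sin(P[2]);print("shift dock mm",1e3*(d[:2]@[c,n]),1e3*(d[:2]@[-n,c]),1e3*d[2])
x=q[1][:2]-P[:2];print("caps in dock (expect x 45)",1e3*(x@[c,n]),1e3*(x@[-n,c]))
```

```text
[310.63681592 207.21890547] 201 [328.16017316 187.17316017] 231 [ 0.52470368 -0.06267071  0.10273084] 0.0032564529558135667
[282.10204082 203.5       ] 196 [354.32713755 200.0669145 ] 269 [0.53707728 0.01451849 0.09721581] 8.509875062561661e-05
shift dock mm 78.171316614623 -0.7233829287102874 -5.515030552922406
caps in dock (expect x 45) 40.9529012130662 -1.1828761637250549
```

The drop reads about 5.5 mm, but the scene mask caught part of the blue box. I'll refine by matching patches of rack and plate separately, which also checks level.

Run:
```python
from h import *
from fit import W
P=[.5298,-.0258,1.4211,-.0848]
C={n:capture(n) for n in("top","scene")}
I={(n,k):cv2.resize(cv2.imread(f"pics/{n}{k}.png"),None,fx=8,fy=8,interpolation=cv2.INTER_CUBIC) for n in C for k in(1,7)}
c,n_=np.cos(P[2]),np.sin(P[2])
for name,(x,y,z),(hw) in(("rack",(.045,0,.1),{"top":(15,17),"scene":(19,17)}),("plate",(-.084,0,.085),{"top":(7,14),"scene":(9,13)}),("lead edge",(.09,-.045,.059),{"top":(7,8),"scene":(8,7)})):
    u0,u1=[],[]
    for n in C:
        a=proj(C[n],W(P,x,y,z,1));b=proj(C[n],W([*P[:3],0],x,y,z-.007,1));w,h=hw[n]
        A=np.round(a*8).astype(int);B=np.round(b*8).astype(int);m=8*6
        t=I[n,1][A[1]-8*h:A[1]+8*h,A[0]-8*w:A[0]+8*w];s=I[n,7][B[1]-8*h-m:B[1]+8*h+m,B[0]-8*w-m:B[0]+8*w+m]
        _,v,_,L=cv2.minMaxLoc(cv2.matchTemplate(s,t,cv2.TM_CCOEFF_NORMED));d=(np.array(L)-m)/8
        u0.append(A/8);u1.append(B/8+d);print(name,n,"score",round(v,3),"off from seated px",d)
    X0=tri(C["top"],u0[0],C["scene"],u0[1])[0];X1,e=tri(C["top"],u1[0],C["scene"],u1[1]);d=X1-X0
    print("  shift mm along,across,up",np.round(1e3*np.array([d[:2]@[c,n_],d[:2]@[-n_,c],d[2]]),1),"resid",round(e*1e3,1))
print(sense()["time_s"])
```

```text
rack top score 0.926 off from seated px [2.    0.125]
rack scene score 0.667 off from seated px [-2.  -0.5]
  shift mm along,across,up [79.3 -0.5 -7.9] resid 0.0
plate top score 0.905 off from seated px [1.75  0.125]
plate scene score 0.555 off from seated px [-1.25  -1.625]
  shift mm along,across,up [80.3  0.5 -3.3] resid 1.0
lead edge top score 0.948 off from seated px [1.25 0.  ]
lead edge scene score 0.845 off from seated px [-1.75  -1.625]
  shift mm along,across,up [80.2 -0.  -3.1] resid 1.1
20.4
```

Measured travel is 80 mm, and drop estimates are 3–8 mm (7 expected). The notch line I fitted is actually the far wall (x=69.5, not 62), which shifts the dock frame by about −4 mm and puts the tray near x≈−1 mm. For height I'll compare the slab edge with the guide top before and after, side by side, in my last picture.

Run:
```python
from h import *
a=cv2.imread("pics/scene1.png");b=cv2.imread("pics/scene7.png")
f=lambda i,x,y:cv2.convertScaleAbs(cv2.resize(i[y:y+36,x:x+96],None,fx=8,fy=8,interpolation=cv2.INTER_CUBIC),alpha=1.3)
cv2.imwrite("pics/v8.png",np.vstack([f(a,262,186),f(b,292,203)]))
```

View pics/v8.png

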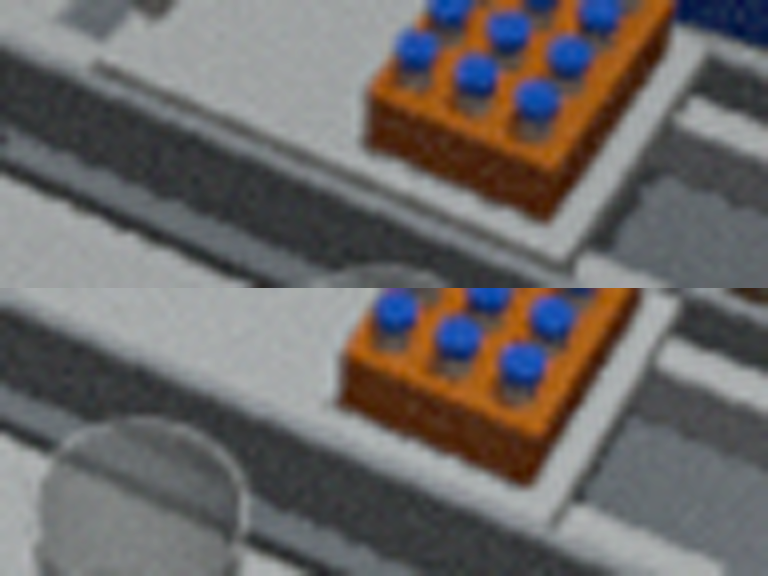

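That settles it. Before (upper half), the slab's dark side face shows above the guide from (100,65) to (560,260). After (lower half), it's gone along the whole length, so the tray has dropped evenly at both ends. The hand is clear, so I'll hand the job in.

```bash
python3 -c "
from h import *
print(finish_job())"; python3 rel.py
```

```text
the job is handed in; nothing more can be done
None
the job is handed in; nothing more can be done
```

I pushed the white tray about 80 mm along the rails with the shut fingertips on its push plate, and it appears to have dropped into the notches. I then withdrew the hand straight back and up, and handed in at about 20.4 s; no verdict was reported.

**Checks that agree the tray is seated:**
- **Force:** the steady push of about 3.2 N fell to zero at the notches.
- **Height:** in before and after crops, the slab's side face showed above the guide at first. Afterwards it was hidden along the whole length, so the tray dropped evenly at both ends.
- **Surroundings:** I never brought the hand near the rack, bottle, beaker or box. They looked unmoved in the pictures, but I didn't measure them. The final force reading was about 1 N or less, with the hand about 25 cm behind the push plate.

**Checks that were loose or disagreed:**
- **Drop size:** triangulated estimates ranged from 3 to 8 mm, against 7 mm expected.
- **Final position:** the first dock fit put the tray about 5 mm short. I put most of that down to having fitted the far wall of a notch as its centre; corrected by hand, the tray is at about −1 mm.
- **Stop not felt:** I moved the fingers at least 6 mm further after the force vanished and never felt the notch wall. I think part of the finger passed over the lowered plate, but I didn't confirm that.

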